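Pin the tail shoe of a sash cramp

TASK

Set the sash cramp for the laminated blank lying in it: slide the tail shoe along the bar to the first cross hole where its jaw clears the end of the blank, and lock it there with the loose steel pin that stands in the wooden bit block. The pin must go right through shoe and bar, from either side, with its flat tab up against the shoe's cheek. Leave the blank lying in place against the screw jaw, and leave the other things on the bench alone.

Things in the scene. Friction and masses are not known exactly. Their poses are not given: they have to be found in the camera images.
- cramp: Fixed sash cramp. Origin on the bench under the bar, below one of its holes. Steel bar on edge along the cramp's y, 12 mm thick (x), z 21 to 59, y -335 to +285 mm. Seven 14 mm holes through it along x, at z = 40 mm, y = -100, -50, 0, 50, 100, 150, 200 mm. -y is the screw end, +y the tail foot (76 mm wide, 62 high, y 259 to 281). At yaw 0 its x axis points away from the robot.
- shoe (a joint): How far the tail shoe has slid along the bar towards the screw (m): 0 = its cross hole in line with the bar hole at y = +200 mm, 0.05 = in line with the one at y = 150 mm, and so on; travel 0 to 0.28. It slides against about 3 N of friction and stays where it is left; a pin's taper can nudge it into line.
- shoe_hole (a point): Centre of the tail shoe's cross hole, mid-way through the bar, 40 mm above the bench; axes as the cramp's. The dark shoe straddles the bar: outer faces of its two cheeks 16 mm either side of this point (x), each with a 14 mm hole along x; it reaches 40 mm to -y (jaw face) and 35 mm to +y of this point, z 19 to 68 mm below the jaw.
- shoe_jaw (a point): Centre of the shoe's upright jaw block, the part to take hold of for sliding: 36 mm wide (x), 24 mm along the bar (y), standing from 68 to 98 mm above the bench; this point is 85 mm above the bench and 28 mm to the -y side of the cross hole. A narrow rib runs down behind it on the +y side.
- shoe_face (a point): Middle of the shoe's jaw face, which looks to -y, towards the blank; axes as the cramp's.
- blank_mid (a point): Centre of the striped laminated wooden blank, 30 mm (x) by 130 mm (y) by 30 mm high, 0.1 kg, lying loose on the bar and two packing strips (from 59 to 89 mm above the bench), its -y end against the screw jaw; axes as the cramp's.
- blank_edge (a point): Middle of the blank's +y end, the end that the tail shoe's jaw is to face.
- screw_jaw: The screw's jaw with its screw and packing strips, fixed; origin on the bench below its clamping face, axes as the cramp's; 40 mm wide, top 98 mm above the bench.
- block: Fixed wooden bit block, 100 (x) by 80 mm (y), origin under its centre. A channel 38 mm wide, floor at z = 66 mm, runs right across it along its y, open at both ends; ridges beside it rise to 96 mm, drill shanks in them to 116. At the start the pin hangs in the upright 15 mm hole in the middle of the channel floor, only its tab above the floor, between the ridges.
- pin_mid (a point): Half-way point of the loose steel pin, 96 mm long, 0.12 kg; z axis from tip to tab. Round shank 12 mm thick, 60 long (last 11 mm tapered to a 5 mm tip), then a flat tab 36 long (z), 28 broad (y), 12 thick (x). Tip 48 mm along -z of this point. At the start upright, tip down, the tab's breadth along the channel. Lying flat it is level, its axis 6 mm above the bench.
- pin_tab (a point): Centre of the pin's tab, 30 mm along +z from its half-way point, 18 mm from the shoulder; at the start 84 mm above the bench; axes as the pin's.
- pin_shoulder (a point): Where the pin's shank meets the tab, on the pin's axis; axes as the pin's.
- pin_tip (a point): The pin's tip, on its axis; axes as the pin's.
- tin_mid (a point): Bystander. Closed dark metal tin with a narrower brass foot, 72 mm across, 88 mm high, standing; point at half height.
- file_mid (a point): Bystander. Wide flat file with a turned wooden handle, 320 mm long, lying on the left; point about the middle.
- rasp_mid (a point): Bystander. Bare steel rasp with a tang and no handle, 175 mm long, 22 mm wide, 5 mm thick, lying flat; point about the middle.
- strip_mid (a point): Bystander. Loose light-wood strip 160 x 22 x 10 mm, lying flat; point at its centre.
- scissors_mid (a point): Bystander. Iron scissors 180 mm long, 8 mm high, lying flat; point at the pivot.
- square_mid (a point): Bystander. Try square, wooden stock 80 x 16 x 20 mm with a 130 mm steel blade, lying flat; point about its middle.
- mallet_mid (a point): Bystander. Wooden mallet, head 62 x 115 x 75 mm with a 220 mm handle, lying; point at the head's centre.
- glue_mid (a point): Bystander. White plastic bottle with a grey cap 60 mm across, 150 mm high, standing; point at half height.
Not all that is in view belongs to the job. Leave any orange or yellow look-alike of the part that bears pin_mid alone.

How it is judged:
By the outcome, as a careful person would: the job done as asked, in the order asked, and still so for the second after the job is handed in, with the robot touching nothing.
It also fails if it takes over 72 s, if anything falls off the work surface, if the arm or the gripper's body presses on something with over 40 N, if the wrist force passes 120 N, or if a joint passes its speed limit or range.

ROBOT

A 6-joint arm with a two-finger parallel gripper is mounted at the origin on the work surface. World frame = base frame: x ahead of the robot, y to its left, z up, the work surface at z = 0. Lengths are in m, angles in rad, forces in N, time in s.
With the tool pointing down it reaches from about 0.375 to 0.9 m from the base axis. Payload 3.1 kg.
Tool frame: the origin (TCP) lies at the centre of the arm's flange, where the gripper is bolted on; the fingertips stand tip_reach ahead of it and the grasp point (between the pads) lies 164 mm ahead of it (tip_reach is the distance from the TCP to the fingertips, in m); z points along the fingers, y is the direction in which the jaws open and shut (so a half turn about z gives the same grasp; the last joint's range is limited). The gripper opens to 87 mm and grips with 3 to 60 N. Pads are 19 mm wide; open, the fingers measure 117 mm over their backs; the gripper's body (75 mm by 190 mm) begins 51 mm behind the grasp point.
Start: joints at [1.002, 0.527, 1.433, -0, 1.181, -0.178], TCP at [0.238, 0.578, 0.405] pointing down, gripper open.
Joint ranges: [-3.08, 3.08], [-0.75, 2.2], [0.22, 2.44], [-1.43, 4.57], [0, 2.65], [-2.85, 2.85]. Speed limits (rad/s): [2.79, 2.79, 3.14, 3.14, 3.14, 3.14].

INTERFACE

Orientations are given as a unit quaternion [x, y, z, w].
In Python, from rig import get_obs, camera, hand_in, tip_reach gives the robot as it stands. The module is installed in compiled form; this text tells all that it offers.
- The arm moves only by the tool servo_tool, never from a script. Its argument "steps" is one flat list of numbers, 5 for each row, row after row: the finger opening in m, from 0 to 0.087, then the shift along the tool's x, y, z in m, then the turn about the tool's z in rad. A call has 1 to 12 rows; each row is the pose to reach, as a shift and turn from the pose commanded when the call began, along the tool's axes at that moment; what a row does not reach only later rows make up. A row lasts 1/8 s, in which the tool goes at most 62.5 mm and 10.7 degrees, less where a joint would pass 70% of its speed; a pose out of reach is approached as far as the arm can. A call with a gripper value outside its range is refused whole. The fingers move at their own pace and stop on an object; "force" is the grip in N (left out, the last holds). Time passes only in rows, so rows that repeat a pose let the fingers close. It gives the time, the measured TCP pose, the force and the opening at its end, in the units of the state.
- get_obs(): the state, without advancing time (a new reading comes with each control period).
- camera(name): name is "scene" or "side" or "wrist"; returns a dict with "pixels" (400x640x3 uint8, blue, green, red), "vertical_fov" (degrees; the focal length in pixels is half the picture's height over the tangent of half this angle, whatever the lens; pixels are square), "cx", "cy" (the principal point, pixels), "T" (4x4, takes a point from camera to world coordinates). Camera axes: x right, y up, looking along -z (the intrinsics and any distortion apply to the point x, -y, -z); pixel columns grow to the right and rows downward; lengths in m; the calibration is good to about 2 mm. A picture is of the moment at which its call begins. There is no depth.
- hand_in(): hands the job in, once; it reports no verdict.
The state is a dict: "time": time; "q": joint angles; "joint_velocities": joint speeds; "joint_torque": joint torques, N m; "position": TCP position; "tool_rot": TCP orientation; "ft_force": force on the tool from outside, world axes, zero at the start; "moment": the same for the moment, N m; "grip_width": finger opening in m.
Only numpy, scipy, OpenCV 4.12 (cv2) and the standard library are available. Lean on these libraries where they do the work, as an engineer would, in place of code of your own. Each camera call takes 0.05 s, during which the arm holds its last target.

## Working session

There is one attempt and no reset: what is moved stays moved. The work goes in short steps, Python scripts to look and compute and a tool call to move; the robot and the scene stay as the last step left them, time stands still between calls to the robot, and variables do not carry over. Pictures are saved under pics/ and viewed, and the job is handed in when it is done.

Besides the shell and the picture viewer there is one more tool, called after "Emit:" as name(argument=value, ...) on one line, values as JSON. servo_tool: Moves the arm, as the interface text tells. Its arguments: {"type":"object","properties":{"steps":{"type":"array"},"force":{"type":"number"}},"required":["steps"]}

```bash
mkdir -p pics; ls; cat > h.py <<'E'
import numpy as np, cv2, json
from rig import get_obs, camera, tip_reach
def shot(n,name):
    c=camera(n); cv2.imwrite(f'pics/{name}.png',c['pixels']); np.savez(f'pics/{name}.npz',**{k:c[k] for k in c}); return c
def load(name): return dict(np.load(f'pics/{name}.npz'))
def ray(c,u,v):
    f=200/np.tan(np.radians(float(c['vertical_fov']))/2)
    d=np.array([(u-c['cx'])/f,-(v-c['cy'])/f,-1.0]); T=c['T']; return T[:3,3],T[:3,:3]@d
def plane(c,u,v,z):
    o,d=ray(c,u,v); return o+d*(z-o[2])/d[2]
def proj(c,p):
    f=200/np.tan(np.radians(float(c['vertical_fov']))/2)
    T=c['T']; q=T[:3,:3].T@(np.array(p)-T[:3,3]); return np.array([c['cx']+f*q[0]/-q[2], c['cy']-f*q[1]/-q[2]])
E
python3 - <<'E'
from h import *
for n in ['scene','side','wrist']:
    c=shot(n,n+'0'); print(n,c.keys(),c['vertical_fov'],c['cx'],c['cy'],np.round(c['T'],3).tolist())
o=get_obs(); print(o, tip_reach if not callable(tip_reach) else tip_reach())
E
```

```text
pics
scene dict_keys(['pixels', 'vertical_fov', 'cx', 'cy', 'T']) 57.06432341740847 319.421169902281 205.26459099726773 [[-0.044, -0.797, 0.602, 1.053], [0.999, -0.026, 0.039, 0.128], [-0.015, 0.603, 0.798, 0.77], [0.0, 0.0, 0.0, 1.0]]
side dict_keys(['pixels', 'vertical_fov', 'cx', 'cy', 'T']) 51.12497228009522 318.36203667043446 196.65436460954766 [[0.919, 0.218, -0.328, 0.179], [-0.393, 0.519, -0.759, -0.671], [0.004, 0.827, 0.563, 0.648], [0.0, 0.0, 0.0, 1.0]]
wrist dict_keys(['pixels', 'vertical_fov', 'cx', 'cy', 'T']) 71.0184390039359 313.2190680949159 197.4552885632507 [[0.381, -0.892, -0.246, 0.169], [0.925, 0.366, 0.104, 0.604], [-0.003, -0.267, 0.964, 0.384], [0.0, 0.0, 0.0, 1.0]]
{'time': 0.15, 'q': array([ 1.00149832e+00,  5.28230635e-01,  1.43365175e+00, -1.00045893e-05,
        1.18141320e+00, -1.78553702e-01]), 'joint_velocities': array([-0.00159556, -0.0007733 , -0.00344094, -0.00044111, -0.0001627 ,
        0.00022244]), 'joint_torque': array([ 4.90110451e-04, -4.40431488e+01, -1.76843065e+01,  6.32969057e-02,
        5.53108205e-02, -1.04539822e-04]), 'position': array([0.23789757, 0.57764656, 0.40399577]), 'tool_rot': array([ 1.94129682e-01,  9.80975505e-01, -7.94317344e-04, -3.06709801e-04]), 'ft_force': array([ 0.22502991, -0.24417462, -0.50480062]), 'moment': array([0.01881869, 0.01537281, 0.04986942]), 'grip_width': 0.08695187117217805} 0.1822
```

View pics/scene0.png

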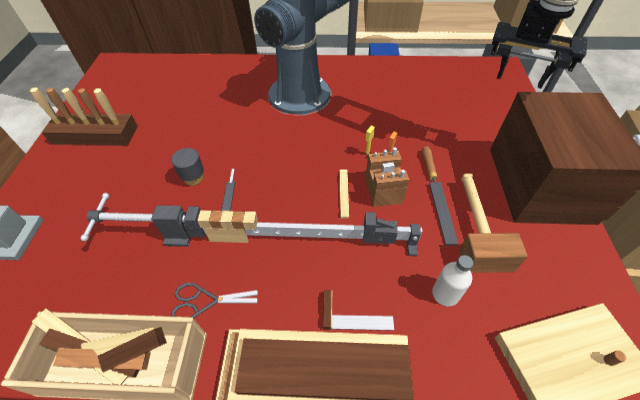

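View pics/side0.png

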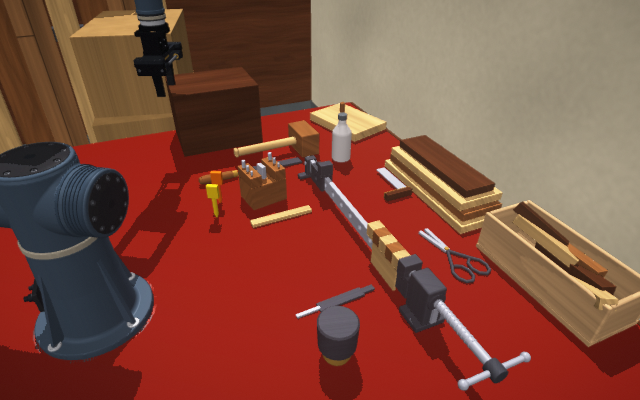

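View pics/wrist0.png

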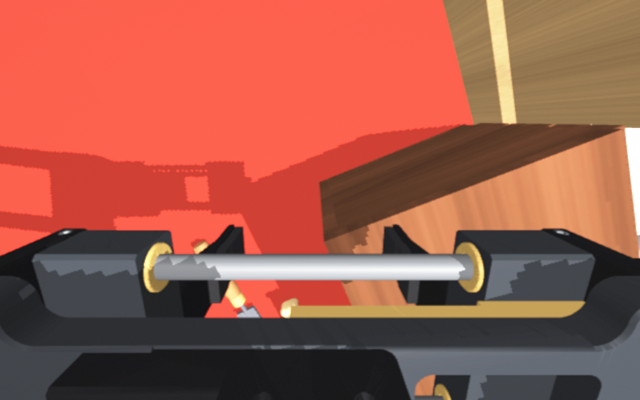

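The scene view shows the cramp running from (90,215) to (420,240), with the shoe at about (380,228) and the blank at about (228,225). The block is at (388,180), with a grey tab in its channel, and yellow and orange look-alikes stand near (370,138) and (392,143). I'll enlarge these areas.

```bash
python3 - <<'E'
from h import *
a=cv2.imread('pics/scene0.png')
cv2.imwrite('pics/z1.png',cv2.resize(a[180:280,180:440],None,fx=3,fy=3,interpolation=cv2.INTER_CUBIC))
cv2.imwrite('pics/z2.png',cv2.resize(a[115:215,340:440],None,fx=6,fy=6,interpolation=cv2.INTER_CUBIC))
a=cv2.imread('pics/side0.png')
cv2.imwrite('pics/z3.png',cv2.resize(a[130:230,190:350],None,fx=5,fy=5,interpolation=cv2.INTER_CUBIC))
E
```

```text
(no output)
```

View pics/z1.png

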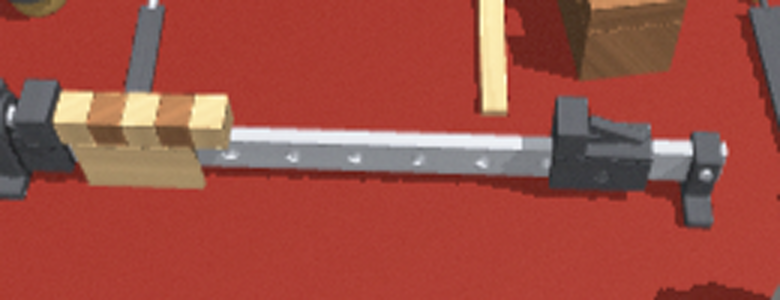

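View pics/z2.png

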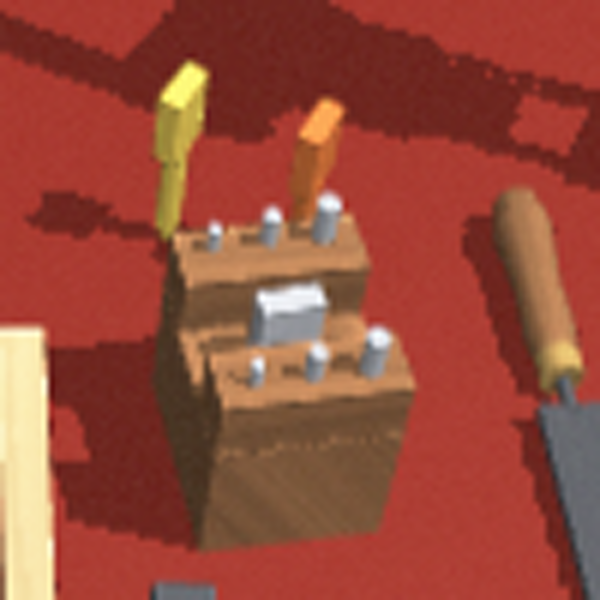

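View pics/z3.png

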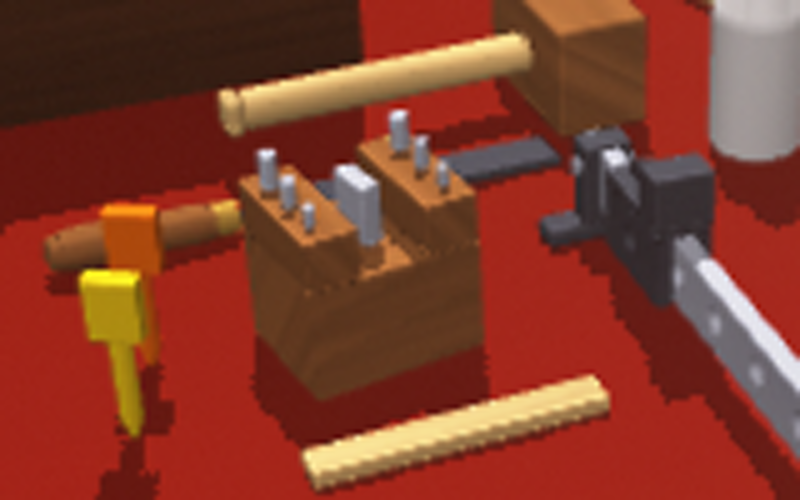

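The grey tab in the block's channel at (388,167) is the real pin. The yellow (370,138) and orange (392,143) look-alikes stand on the bench outside the block, on the robot's side. The enlarged crop confirms this. Next I'll measure.

```bash
python3 - <<'E'
from h import *
c=load('scene0');s=load('side0')
P=lambda u,v,z,cc=c:np.round(plane(cc,u,v,z)*1000,1)
for u,v in [(257,232),(277.7,232.3),(298.3,232.7),(320,233.3),(341.3,234),(362.3,234)]: print('hole',P(u,v,.040))
print('shoehole',P(380.3,239,.040))
Z=lambda x,y:(180+x/3,180+y/3)
z1=lambda x,y,z:P(180+x/3,180+0+y/3,z)
# z1 offset: cols 180, rows 180
print('jaw top corners',[z1(*p,.098) for p in [(558,98),(586,98),(588,112),(556,112)]])
print('blank top +y end',[z1(*p,.089) for p in [(226,95),(232,124)]],'−y',[z1(*p,.089) for p in [(57,93),(57,121)]])
print('bar top',[z1(*p,.059) for p in [(240,129),(240,143),(520,137),(520,150)]])
z2=lambda x,y,z:P(340+x/6,115+y/6,z)
print('tab top',[z2(*p,.102) for p in [(257,292),(321,285),(328,304),(262,313)]])
print('block ridge far top',[z2(*p,.096) for p in [(215,355),(395,330),(413,385),(222,410)]])
print('ridge near top',[z2(*p,.096) for p in [(172,235),(350,212)]])
z3=lambda x,y,z:P(190+x/5,130+y/5,z,s)
print('side tab top',[z3(*p,.102) for p in [(333,170),(345,164),(382,185),(368,192)]])
print('side jaw top',[z3(*p,.098) for p in [(640,165),(698,158),(715,172),(655,180)]])
for n,(u,v) in dict(tin=(187,160),strip1=(344,170),strip2=(346,217),rasp1=(233,170),rasp2=(226,212),yellow=(368,154),orange=(390,152),sqa=(327,290),sqb=(330,330),sqc=(393,323),sc1=(257,297),file2=(448,243),file3=(430,150),bottle=(447,300),mallet=(466,262)).items(): print(n,P(u,v,.0))
E
```

```text
hole [586.5 -51.8  40. ]
hole [585.6  -2.7  40. ]
hole [585.  46.  40.]
hole [585.   97.2  40. ]
hole [585.2 147.3  40. ]
hole [583.5 196.4  40. ]
shoehole [595.8 237.7  40. ]
jaw top corners [array([563.6, 200.7,  98. ]), array([562.9, 221.7,  98. ]), array([575.7, 222.6,  98. ]), array([576.5, 198.9,  98. ])]
blank top +y end [array([562.7, -51.8,  89. ]), array([589.3, -43.2,  89. ])] −y [array([ 565.1, -182.4,   89. ]), array([ 591.1, -176.1,   89. ])]
bar top [array([573.4, -43.8,  59. ]), array([586.5, -41.9,  59. ]), array([573.5, 174.5,  59. ]), array([585.5, 174.3,  59. ])]
tab top [array([414.9, 246.7, 102. ]), array([410.1, 273.4, 102. ]), array([420.8, 275.4, 102. ]), array([426.6, 248.1, 102. ])]
block ridge far top [array([444.9, 228.6,  96. ]), array([428.9, 303. ,  96. ]), array([458.7, 307.3,  96. ]), array([474.3, 230. ,  96. ])]
ridge near top [array([376.8, 213.6,  96. ]), array([360.7, 290.4,  96. ])]
side tab top [array([407.2, 267.8, 102. ]), array([414.8, 271.5, 102. ]), array([426.2, 242.9, 102. ]), array([417.4, 238.8, 102. ])]
side jaw top [array([560.3, 216.9,  98. ]), array([591.8, 211.9,  98. ]), array([593.9, 194.8,  98. ]), array([561.3, 199.3,  98. ])]
tin [ 319.6 -302.9   -0. ]
strip1 [345.2 154.1   0. ]
strip2 [507.6 159.9   0. ]
rasp1 [ 354.7 -160.9    0. ]
rasp2 [ 502.1 -151.6    0. ]
yellow [279.8 224.    0. ]
orange [269.7 288.6   0. ]
sqa [708.7 117.7   0. ]
sqb [797.6 126.8   0. ]
sqc [777.7 258.9   0. ]
sc1 [731.1 -36.6   0. ]
file2 [576.4 406.4   0. ]
file3 [258.  406.3   0. ]
bottle [722.2 380.3   0. ]
mallet [626.8 439.6   0. ]
```

```bash
python3 - <<'E'
from h import *
a=cv2.imread('pics/scene0.png')
cv2.imwrite('pics/z4.png',cv2.resize(a[195:255,190:290],None,fx=8,fy=8,interpolation=cv2.INTER_NEAREST))
a=cv2.imread('pics/side0.png')
cv2.imwrite('pics/z5.png',cv2.resize(a[180:300,320:440],None,fx=5,fy=5,interpolation=cv2.INTER_NEAREST))
E
```

```text
(no output)
```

View pics/z4.png

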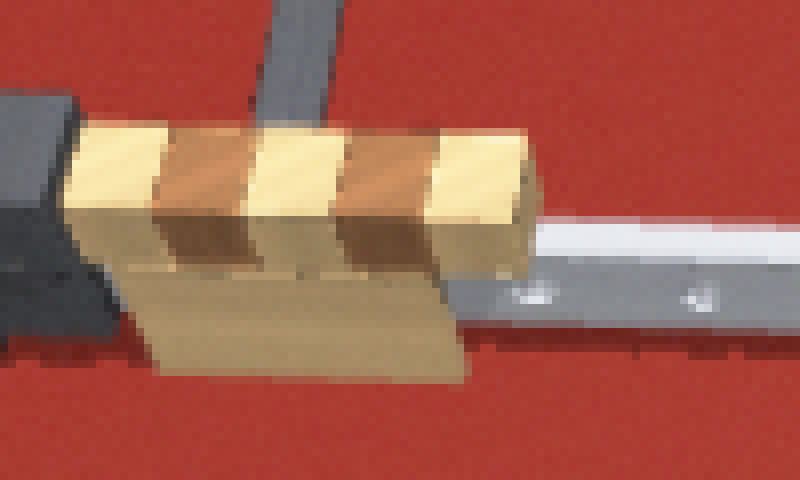

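View pics/z5.png

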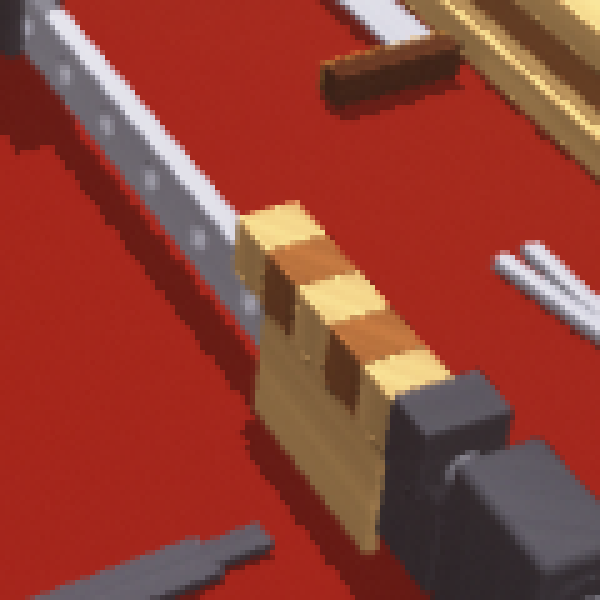

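```bash
python3 - <<'E'
from h import *
c=load('scene0');s=load('side0')
P=lambda u,v,z,cc=c:np.round(plane(cc,u,v,z)*1000,1)
z4=lambda x,y,z:P(190+x/8-.5,195+y/8-.5,z)
z5=lambda x,y,z:P(320+x/5-.5,180+y/5-.5,z,s)
print('blank scene',[z4(*p,.089) for p in [(526,130),(516,222),(82,120),(62,208)]])
print('blank side',[z5(*p,.089) for p in [(238,220),(298,202)]])
print('holes scene',z4(533,296,.04),z4(703,298,.04))
print('holes side',[z5(*p,.04) for p in [(250,303),(199,238),(151,178),(107,125),(67,73)]])
E
```

```text
blank scene [array([560.1, -52.4,  89. ]), array([592.1, -50.4,  89. ]), array([ 560.8, -181.7,   89. ]), array([ 591.7, -180. ,   89. ])]
blank side [array([560.9, -53.5,  89. ]), array([591.4, -52.4,  89. ])]
holes scene [585.1 -54.1  40. ] [584.1  -3.7  40. ]
holes side [array([570.2, -54.7,  40. ]), array([571. ,  -4.3,  40. ]), array([571.4,  46.4,  40. ]), array([571. ,  94.8,  40. ]), array([572.2, 145.2,  40. ])]
```

The blank's +y end is at y≈-52 mm, and the bar holes are at y≈-54, -4, 46 and so on. With the shoe hole at y≈-4 (cramp y=-50), the jaw face is at ≈-44 and clears the end by about 8 mm. One hole further would overlap the blank, so the target joint is 0.25. The shoe hole is at y≈238 now and the jaw centre at ≈(577,209).

```bash
cat >> h.py <<'E'
from scipy.spatial.transform import Rotation as Ro
def go(x,y,z,ang):
    """tcp target, tool-y world angle in deg -> shift/turn"""
    o=get_obs(); R=Ro.from_quat(o['tool_rot']).as_matrix()
    d=R.T@(np.array([x,y,z])-o['position'])
    a=np.degrees(np.arctan2(R[1,1],R[0,1]))
    t=(a-ang+180)%360-180
    print('t',round(o['time'],2),'pos',np.round(o['position'],4),'tooly ang',round(a,2),'q6',round(o['q'][5],2),'w',round(o['grip_width'],4),'F',np.round(o['ft_force'],1))
    print('shift',np.round(d,4),'turn',round(np.radians(t),3),'alt',round(np.radians((t+360)%360-180),3))
E
python3 -c "
from h import *
go(.577,.209,.34,0);go(.577,.209,.252,0)"
```

```text
t 0.15 pos [0.2379 0.5776 0.404 ] tooly ang 67.61 q6 -0.18 w 0.087 F [ 0.2 -0.2 -0.5]
shift [-0.454  -0.2116  0.0642] turn 1.18 alt -1.962
t 0.15 pos [0.2379 0.5776 0.404 ] tooly ang 67.61 q6 -0.18 w 0.087 F [ 0.2 -0.2 -0.5]
shift [-0.454  -0.2115  0.1522] turn 1.18 alt -1.962
```

Emit:
servo_tool(steps=[0.087, -0.454, -0.2115, 0.06, 1.18, 0.087, -0.454, -0.2115, 0.06, 1.18, 0.087, -0.454, -0.2115, 0.06, 1.18, 0.087, -0.454, -0.2115, 0.06, 1.18, 0.087, -0.454, -0.2115, 0.06, 1.18, 0.087, -0.454, -0.2115, 0.06, 1.18, 0.087, -0.454, -0.2115, 0.06, 1.18, 0.087, -0.454, -0.2115, 0.06, 1.18, 0.087, -0.454, -0.2115, 0.06, 1.18, 0.087, -0.454, -0.2115, 0.06, 1.18, 0.087, -0.454, -0.2115, 0.06, 1.18], force=20)

```text
time: 1.52
position: [0.576, 0.2106, 0.3447]
tool_rot: [0.706, 0.708, -0.0, -0.0]
ft_force: [0.0, 0.2, -0.6]
grip_width: 0.087
```

```bash
python3 -c "
from h import *
go(.577,.209,.252,0)
c=shot('wrist','wrist1')
T=c['T'];print(np.round(T,3).tolist())"
```

```text
t 1.52 pos [0.576  0.2106 0.3447] tooly ang 0.1 q6 0.17 w 0.087 F [ 0.   0.2 -0.6]
shift [-0.0017  0.0011  0.0927] turn 0.002 alt -3.14
[[1.0, -0.003, 0.001, 0.575], [0.002, 0.963, 0.268, 0.282], [-0.002, -0.268, 0.963, 0.325], [0.0, 0.0, 0.0, 1.0]]
```

View pics/wrist1.png

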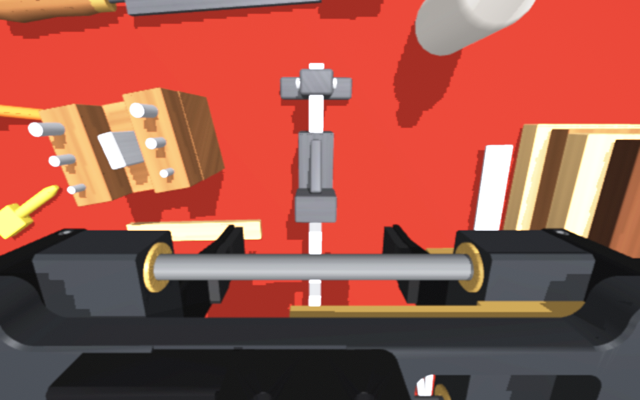

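The wrist view shows the jaw block at (316,205), the rib at (315,165), the foot at (316,85), and the pin tab at (120,150).

```bash
python3 - <<'E'
from h import *
a=cv2.imread('pics/wrist1.png')
z=cv2.resize(a[60:250,30:350],None,fx=2.5,fy=2.5,interpolation=cv2.INTER_CUBIC);cv2.imwrite('pics/z6.png',z)
E
```

```text
(no output)
```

View pics/z6.png

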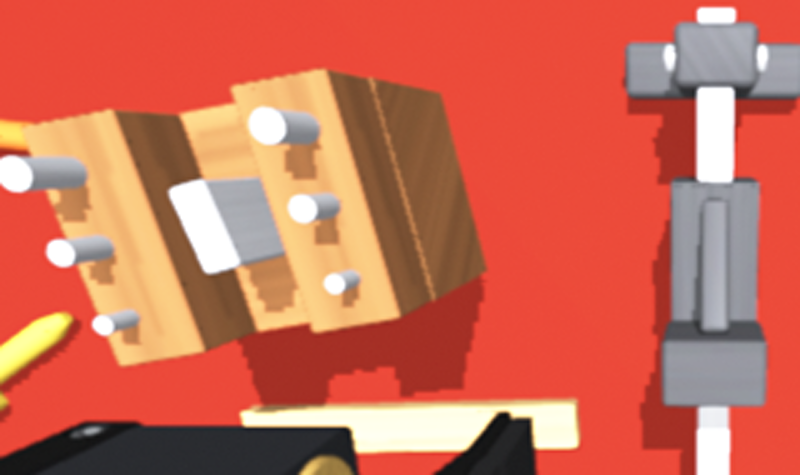

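```bash
python3 - <<'E'
from h import *
c=load('wrist1')
z6=lambda x,y,z:np.round(1000*plane(c,30+x/2.5-.3,60+y/2.5-.3,z),1)
print('jaw',[z6(*p,.098) for p in [(663,340),(766,340),(766,405),(663,405)]])
print('shoe +y end',[z6(*p,.068) for p in [(671,181),(759,181)]])
print('tab',[z6(*p,.102) for p in [(168,190),(203,180),(241,263),(208,273)]])
print('bar',[z6(*p,.059) for p in [(697,150),(734,150)]])
print('block',[z6(*p,.096) for p in [(24,128),(115,110),(207,350),(120,365),(232,88),(326,70),(402,315),(314,332)]])
E
```

```text
jaw [array([558.9, 220.6,  98. ]), array([593.5, 220.7,  98. ]), array([594. , 197.5,  98. ]), array([558.6, 197.5,  98. ])]
shoe +y end [array([560.6, 271.3,  68. ]), array([592.1, 271.4,  68. ])]
tab [array([405.8, 269.7, 102. ]), array([417.3, 272.8, 102. ]), array([424.5, 246.9, 102. ]), array([413.4, 243.6, 102. ])]
bar [array([569.8, 282. ,  59. ]), array([583.3, 282. ,  59. ])]
block [array([360.1, 288.2,  96. ]), array([389.8, 293.6,  96. ]), array([403.7, 216.2,  96. ]), array([372.8, 210.7,  96. ]), array([427.3, 300.1,  96. ]), array([457. , 305.4,  96. ]), array([471.4, 228.5,  96. ]), array([441. , 222.6,  96. ])]
```

Emit:
servo_tool(steps=[0.087, -0.002, 0.0005, 0.05, 0, 0.087, -0.002, 0.0005, 0.093, 0, 0.087, -0.002, 0.0005, 0.093, 0, 0.02, -0.002, 0.0005, 0.093, 0, 0.02, -0.002, 0.0005, 0.093, 0, 0.02, -0.002, 0.0005, 0.093, 0, 0.02, -0.002, 0.0005, 0.093, 0], force=20)

```text
time: 2.45
position: [0.578, 0.2074, 0.2527]
tool_rot: [0.707, 0.707, 0.001, 0.0]
ft_force: [-0.9, -0.0, 1.1]
grip_width: 0.0548
```

```bash
python3 -c "
from h import *
go(.5765,.209-.241,.252,0)"
```

```text
t 2.45 pos [0.578  0.2074 0.2527] tooly ang 0.0 q6 0.16 w 0.0548 F [-0.9 -0.   1.1]
shift [-0.2394 -0.0015  0.0006] turn 0.0 alt -3.142
```

Emit:
servo_tool(steps=[0.02, 0, 0, 0, 0, 0.02, 0, 0, 0, 0, 0.02, 0, 0, 0, 0, 0.02, 0, 0, 0, 0])

```text
time: 2.95
position: [0.5776, 0.2073, 0.2518]
tool_rot: [0.707, 0.707, -0.0, -0.0]
ft_force: [-1.0, -0.6, 2.1]
grip_width: 0.0357
```

```bash
python3 -c "
from h import *
go(.5765,.2074-.241,.252,0)"
```

```text
t 2.95 pos [0.5776 0.2073 0.2518] tooly ang -0.01 q6 0.16 w 0.0357 F [-1.  -0.6  2.1]
shift [-2.409e-01 -1.100e-03 -2.000e-04] turn -0.0 alt 3.141
```

Emit:
servo_tool(steps=[0.02, -0.02, 0, 0, 0, 0.02, -0.05, 0, 0, 0, 0.02, -0.08, 0, 0, 0, 0.02, -0.11, 0, 0, 0, 0.02, -0.14, 0, 0, 0, 0.02, -0.17, 0, 0, 0, 0.02, -0.2, 0, 0, 0, 0.02, -0.225, 0, 0, 0, 0.02, -0.24, 0, 0, 0, 0.02, -0.24, 0, 0, 0])

```text
time: 4.2
position: [0.5771, -0.0341, 0.2518]
tool_rot: [0.707, 0.707, -0.001, -0.0]
ft_force: [-4.0, -3.4, 4.6]
grip_width: 0.0358
```

```bash
python3 - <<'E'
from h import *
go(.5765,.2073-.241,.252,0)
shot('scene','scene2');shot('side','side2')
a=cv2.imread('pics/scene2.png');b=cv2.imread('pics/side2.png')
cv2.imwrite('pics/z7.png',np.vstack([cv2.resize(a[190:260,200:360],None,fx=5,fy=4,interpolation=cv2.INTER_CUBIC),cv2.resize(b[170:270,300:460],None,fx=5,fy=3,interpolation=cv2.INTER_CUBIC)]))
E
```

```text
t 4.2 pos [ 0.5771 -0.0341  0.2518] tooly ang -0.02 q6 -0.25 w 0.0358 F [-4.  -3.4  4.6]
shift [ 0.0004 -0.0006 -0.0002] turn -0.0 alt 3.141
```

View pics/z7.png

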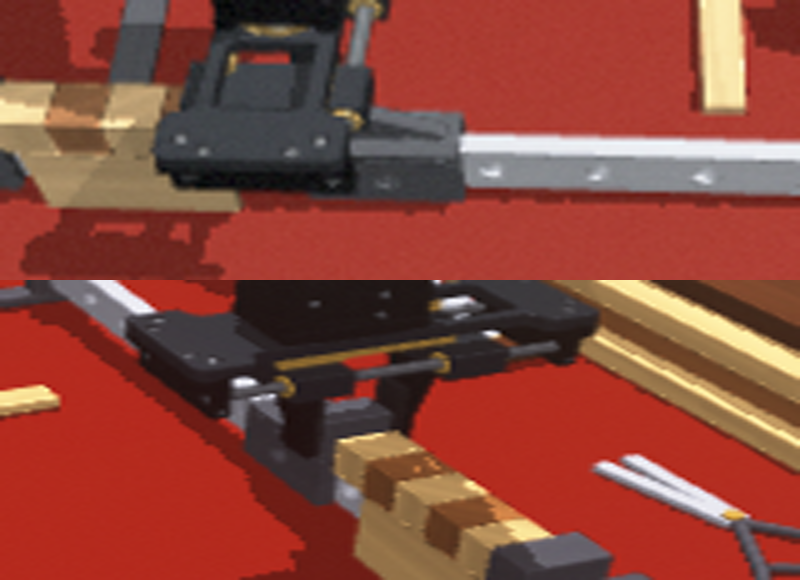

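The shoe slid with the gripper, and the blank is still in place. I'll release, lift, and measure the alignment.

Emit:
servo_tool(steps=[0.087, 0, 0, 0, 0, 0.087, 0, 0, 0, 0, 0.087, 0, 0, 0, 0, 0.087, 0, 0, -0.04, 0, 0.087, 0, 0, -0.1, 0, 0.087, 0.03, -0.06, -0.1, 0.3, 0.087, 0.09, -0.12, -0.1, 0.3, 0.087, 0.15, -0.16, -0.1, 0.3, 0.087, 0.15, -0.16, -0.1, 0.3])

```text
time: 5.42
position: [0.4153, 0.1191, 0.3518]
tool_rot: [0.804, 0.594, -0.0, -0.0]
ft_force: [-0.4, -1.0, 0.3]
grip_width: 0.0869
```

```bash
python3 - <<'E'
from h import *
go(.4155,.2585,.34,101)
shot('scene','scene3');shot('side','side3')
a=cv2.imread('pics/scene3.png');b=cv2.imread('pics/side3.png')
cv2.imwrite('pics/z8.png',np.vstack([cv2.resize(a[190:255,230:330],None,fx=8,fy=8,interpolation=cv2.INTER_CUBIC)]))
cv2.imwrite('pics/z9.png',np.vstack([cv2.resize(b[180:270,310:430],None,fx=6,fy=6,interpolation=cv2.INTER_CUBIC)]))
E
```

```text
t 5.42 pos [0.4153 0.1191 0.3518] tooly ang -17.1 q6 0.32 w 0.0869 F [-0.4 -1.   0.3]
shift [ 0.1333 -0.0408  0.0119] turn -2.061 alt 1.08
```

View pics/z8.png

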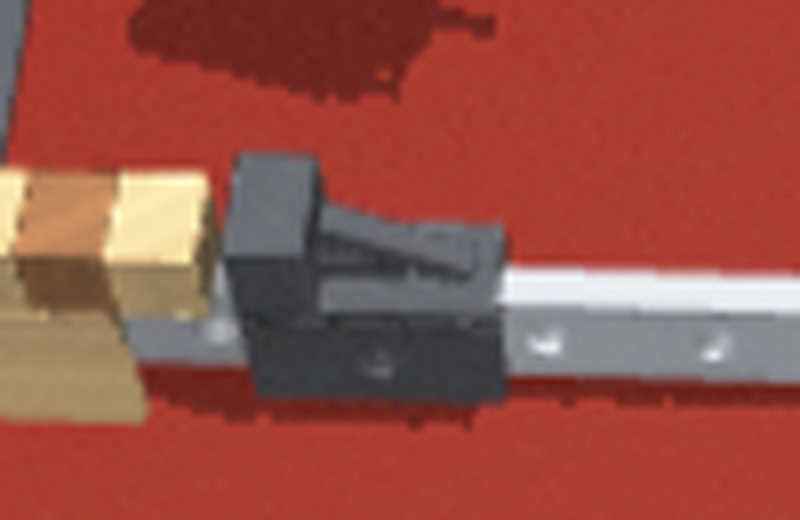

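View pics/z9.png

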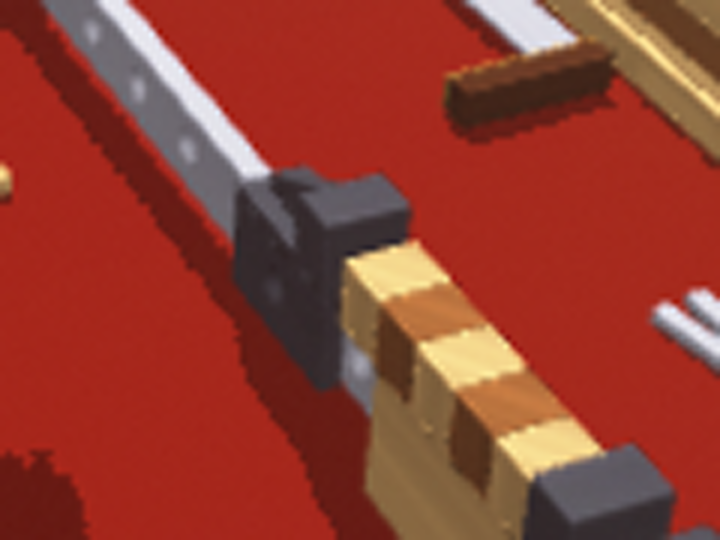

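```bash
python3 - <<'E'
from h import *
c=load('scene3');s=load('side3')
z8=lambda x,y,z:np.round(1000*plane(c,230+x/8-.5,190+y/8-.5,z),1)
z9=lambda x,y,z:np.round(1000*plane(s,310+x/6-.5,180+y/6-.5,z),1)
print('scene hole',z8(379,362,.04),'barholes',z8(218,330,.04),z8(545,342,.04),z8(714,348,.04))
print('side hole',z9(274,289,.04),'barholes',z9(361,367,.04),z9(188,150,.04),z9(138,90,.04),z9(93,34,.04))
print('blank end',z8(210,173,.089),z8(203,262,.089),'jaw top',[z8(*p,.098) for p in [(240,155),(318,157),(306,255),(228,255)]])
E
```

```text
scene hole [592.5  -3.9  40. ] barholes [583. -53.  40.] [583.8  44.4  40. ] [584.2  94.3  40. ]
side hole [561.1  -2.4  40. ] barholes [569.5 -56.6  40. ] [570.9  94.9  40. ] [570.4 143.9  40. ] [570.7 192.7  40. ]
blank end [561.1 -51.   89. ] [592.  -48.4  89. ] jaw top [array([561. , -41.1,  98. ]), array([561. , -18.7,  98. ]), array([594.8, -17.7,  98. ]), array([595.5, -39.5,  98. ])]
```

The shoe hole is at y≈-3 to -4 against the bar hole at ≈-4.5, which the pin's taper can take up. Next is the pin.

Emit:
servo_tool(steps=[0.06, 0.1335, -0.041, 0.0, 1.045, 0.06, 0.1335, -0.041, 0.0, 1.045, 0.06, 0.1335, -0.041, 0.0, 1.045, 0.06, 0.1335, -0.041, 0.0, 1.045, 0.06, 0.1335, -0.041, 0.0, 1.045, 0.06, 0.1335, -0.041, 0.0, 1.045, 0.06, 0.1335, -0.041, 0.0, 1.045, 0.06, 0.1335, -0.041, 0.0, 1.045])

```text
time: 6.52
position: [0.4186, 0.2568, 0.3518]
tool_rot: [0.994, 0.114, 0.0, -0.0]
ft_force: [-0.8, -0.7, 0.2]
grip_width: 0.0597
```

```bash
python3 - <<'E'
from h import *
go(.4155,.2585,.268,103)
shot('side','side4');shot('scene','scene4')
a=cv2.imread('pics/scene4.png');b=cv2.imread('pics/side4.png')
cv2.imwrite('pics/z10.png',np.hstack([cv2.resize(a[100:220,330:450],None,fx=3.3,fy=4,interpolation=cv2.INTER_CUBIC),cv2.resize(b[110:230,190:310],None,fx=3.3,fy=4,interpolation=cv2.INTER_CUBIC)]))
E
```

```text
t 6.53 pos [0.4186 0.2568 0.3518] tooly ang -76.95 q6 1.67 w 0.0597 F [-0.8 -0.7  0.2]
shift [-0.0027 -0.0023  0.0838] turn -3.141 alt 0.001
```

View pics/z10.png

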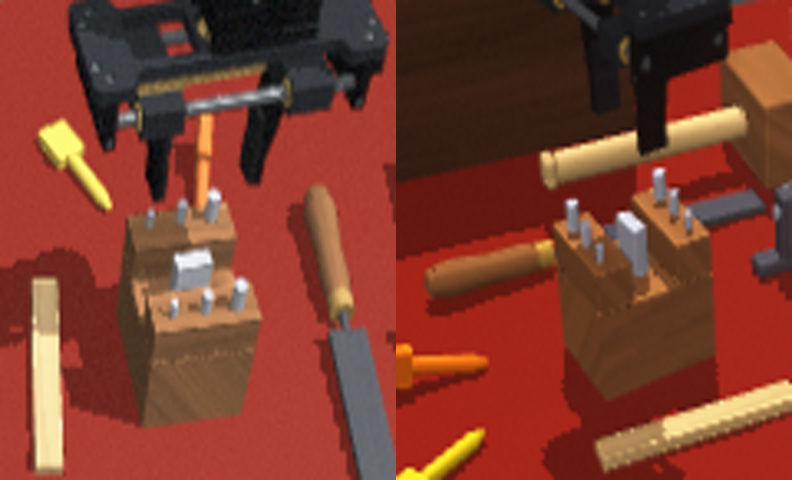

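The yellow and orange look-alikes stood on their tips at the start and are now lying down. The arm never went near them: they were already lying in the t=1.5 s picture, so they toppled on their own. Next I descend on the pin.

Emit:
servo_tool(steps=[0.06, -0.0027, -0.0015, 0.03, 0, 0.06, -0.0027, -0.0015, 0.06, 0, 0.06, -0.0027, -0.0015, 0.084, 0, 0.06, -0.0027, -0.0015, 0.084, 0, 0.01, -0.0027, -0.0015, 0.084, 0, 0.01, -0.0027, -0.0015, 0.084, 0, 0.01, -0.0027, -0.0015, 0.084, 0, 0.01, -0.0027, -0.0015, 0.084, 0], force=20)

```text
time: 7.62
position: [0.4152, 0.258, 0.2683]
tool_rot: [0.994, 0.113, 0.001, -0.0]
ft_force: [1.3, 0.4, 0.7]
grip_width: 0.0279
```

```bash
python3 - <<'E'
from h import *
go(.4155,.2585,.268,103)
shot('side','side5');shot('scene','scene5')
a=cv2.imread('pics/scene5.png');b=cv2.imread('pics/side5.png')
cv2.imwrite('pics/z11.png',np.hstack([cv2.resize(a[100:220,330:450],None,fx=3.3,fy=4,interpolation=cv2.INTER_CUBIC),cv2.resize(b[110:230,190:310],None,fx=3.3,fy=4,interpolation=cv2.INTER_CUBIC)]))
E
```

```text
t 7.62 pos [0.4152 0.258  0.2683] tooly ang -77.07 q6 1.67 w 0.0279 F [1.3 0.4 0.7]
shift [ 0.0004 -0.0004  0.0003] turn 3.14 alt -0.001
```

View pics/z11.png

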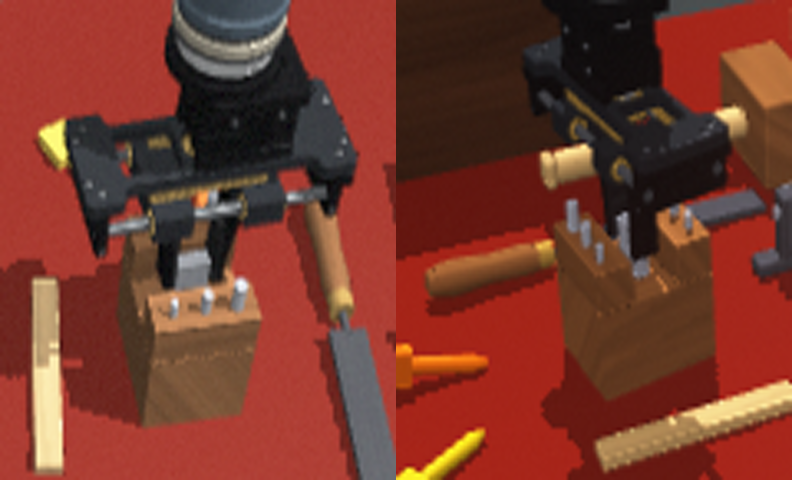

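The pin is gripped (27.9 mm, the tab's breadth). I'll lift it and carry it to the clear bench in front of the shoe.

Emit:
servo_tool(steps=[0.01, 0, 0, -0.03, 0, 0.01, 0, 0, -0.07, 0, 0.01, 0, 0, -0.12, 0, 0.01, 0, 0, -0.12, 0])

```text
time: 8.22
position: [0.416, 0.2583, 0.3911]
tool_rot: [0.994, 0.113, 0.004, -0.001]
ft_force: [0.1, -0.5, -2.0]
grip_width: 0.0279
```

```bash
python3 - <<'E'
from h import *
go(.49,-.004,.388,-90)
E
```

```text
t 8.22 pos [0.416  0.2583 0.3911] tooly ang -77.05 q6 1.67 w 0.0279 F [ 0.1 -0.5 -2. ]
shift [0.0133 0.2722 0.003 ] turn 0.226 alt -2.916
```

Emit:
servo_tool(steps=[0.01, 0.003, 0.05, 0, 0.05, 0.01, 0.006, 0.1, 0, 0.1, 0.01, 0.009, 0.15, 0, 0.15, 0.01, 0.011, 0.2, 0, 0.2, 0.01, 0.013, 0.25, 0, 0.226, 0.01, 0.013, 0.272, 0, 0.226, 0.01, 0.013, 0.272, 0.02, 0.226, 0.01, 0.013, 0.272, 0.04, 0.226, 0.01, 0.013, 0.272, 0.06, 0.226, 0.01, 0.013, 0.272, 0.06, 0.226])

```text
time: 9.48
position: [0.4874, -0.0041, 0.3253]
tool_rot: [1.0, -0.0, -0.003, -0.001]
ft_force: [-0.6, -0.9, -1.3]
grip_width: 0.0275
```

```bash
python3 - <<'E'
from h import *
go(.49,-.004,.272,-90)
shot('side','side6');shot('scene','scene6')
a=cv2.imread('pics/scene6.png');b=cv2.imread('pics/side6.png')
cv2.imwrite('pics/z12.png',np.hstack([cv2.resize(a[100:260,230:350],None,fx=3.3,fy=3.3,interpolation=cv2.INTER_CUBIC),cv2.resize(b[130:290,260:380],None,fx=3.3,fy=3.3,interpolation=cv2.INTER_CUBIC)]))
E
```

```text
t 9.47 pos [ 0.4874 -0.0041  0.3253] tooly ang -90.02 q6 1.33 w 0.0275 F [-0.6 -0.9 -1.3]
shift [ 0.003  -0.      0.0533] turn -0.0 alt 3.141
```

View pics/z12.png

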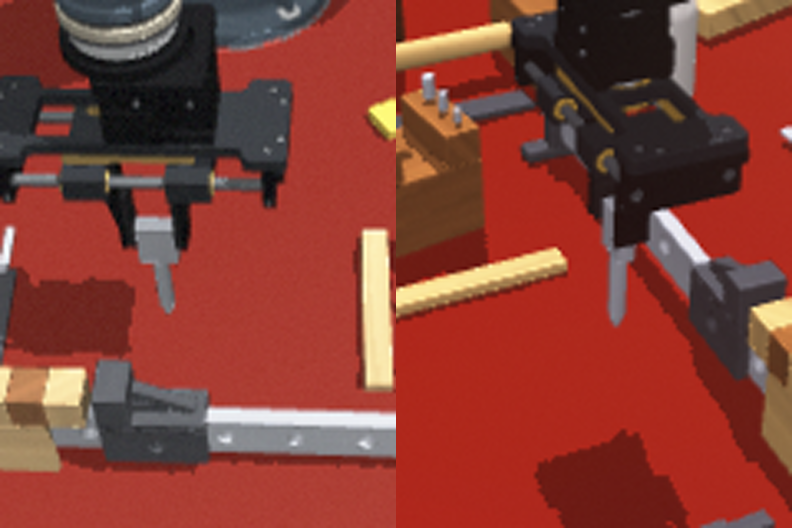

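Emit:
servo_tool(steps=[0.01, 0.002, 0, 0.025, 0, 0.01, 0.002, 0, 0.05, 0, 0.01, 0.002, 0, 0.06, 0, 0.01, 0.002, 0, 0.062, 0, 0.01, 0.002, 0, 0.062, 0], force=12)

```text
time: 10.2
position: [0.491, -0.0043, 0.2664]
tool_rot: [1.0, -0.0, 0.001, 0.0]
ft_force: [-0.4, 0.2, -1.5]
grip_width: 0.0281
```

```bash
python3 - <<'E'
from h import *
go(.49,-.004,.262,-90)
E
```

```text
t 10.2 pos [ 0.491  -0.0043  0.2664] tooly ang -90.01 q6 1.33 w 0.0281 F [-0.4  0.2 -1.5]
shift [-0.001  -0.0003  0.0044] turn -0.0 alt 3.141
```

Emit:
servo_tool(steps=[0.01, 0, 0, 0.005, 0, 0.01, -0.007, 0, 0.007, 0, 0.01, -0.015, 0, 0.009, 0, 0.01, -0.022, 0, 0.011, 0, 0.01, -0.03, 0, 0.013, 0, 0.01, -0.037, 0, 0.016, 0, 0.01, -0.044, 0, 0.019, 0, 0.01, -0.044, 0, 0.019, 0], force=4)

```text
time: 11.2
position: [0.4458, -0.0042, 0.2463]
tool_rot: [1.0, -0.0, -0.001, -0.0]
ft_force: [-0.5, 0.1, -1.4]
grip_width: 0.0276
```

```bash
python3 - <<'E'
from h import *
go(.49,-.004,.262,-90)
shot('side','side7');shot('scene','scene7')
a=cv2.imread('pics/scene7.png');b=cv2.imread('pics/side7.png')
cv2.imwrite('pics/z13.png',np.hstack([cv2.resize(a[100:260,230:350],None,fx=3.3,fy=3.3,interpolation=cv2.INTER_CUBIC),cv2.resize(b[130:290,260:380],None,fx=3.3,fy=3.3,interpolation=cv2.INTER_CUBIC)]))
E
```

```text
t 11.2 pos [ 0.4458 -0.0042  0.2463] tooly ang -90.02 q6 1.31 w 0.0276 F [-0.5  0.1 -1.4]
shift [ 0.0442 -0.0002 -0.0158] turn -0.0 alt 3.141
```

View pics/z13.png

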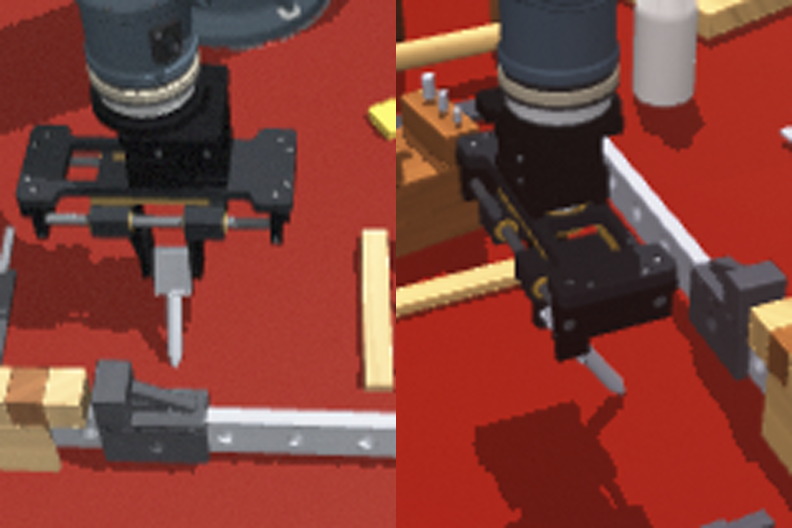

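```bash
cat >> h.py <<'E'
def tri(c,u,s,v):
    o1,d1=ray(c,*u);o2,d2=ray(s,*v)
    A=np.c_[d1,-d2];t=np.linalg.lstsq(A,o2-o1,rcond=None)[0]
    p=o1+d1*t[0];q=o2+d2*t[1];return np.round((p+q)*500,1),round(1000*np.linalg.norm(p-q),1)
E
python3 - <<'E'
from h import *
c=load('scene7');s=load('side7')
print(tri(c,(283.3,209.7),s,(328.5,248)))
E
```

```text
(array([492.3,  -3.3,   2.3]), np.float64(1.9))
```

The tip is on the bench at (492,-3,2), so the pin is swivelling about the pads, now about 33°. I'll continue the arc.

Emit:
servo_tool(steps=[0.01, -0.008, 0, 0.006, 0, 0.01, -0.016, 0, 0.012, 0, 0.01, -0.021, 0, 0.018, 0, 0.01, -0.026, 0, 0.024, 0, 0.01, -0.03, 0, 0.031, 0, 0.01, -0.034, 0, 0.037, 0, 0.01, -0.037, 0, 0.044, 0, 0.01, -0.039, 0, 0.051, 0, 0.01, -0.04, 0, 0.056, 0, 0.01, -0.041, 0, 0.06, 0, 0.01, -0.041, 0, 0.06, 0], force=4)

```text
time: 12.68
position: [0.4057, -0.0043, 0.1865]
tool_rot: [1.0, -0.0, -0.0, -0.0]
ft_force: [-0.5, 0.0, -1.7]
grip_width: 0.0282
```

```bash
python3 - <<'E'
from h import *
go(.49,-.004,.262,-90)
shot('side','side8');shot('scene','scene8')
a=cv2.imread('pics/scene8.png');b=cv2.imread('pics/side8.png')
cv2.imwrite('pics/z14.png',np.hstack([cv2.resize(a[100:260,230:350],None,fx=3.3,fy=3.3,interpolation=cv2.INTER_CUBIC),cv2.resize(b[130:290,260:380],None,fx=3.3,fy=3.3,interpolation=cv2.INTER_CUBIC)]))
E
```

```text
t 12.68 pos [ 0.4057 -0.0043  0.1865] tooly ang -90.01 q6 1.28 w 0.0282 F [-0.5  0.  -1.7]
shift [ 0.0843 -0.0003 -0.0756] turn -0.0 alt 3.141
```

View pics/z14.png

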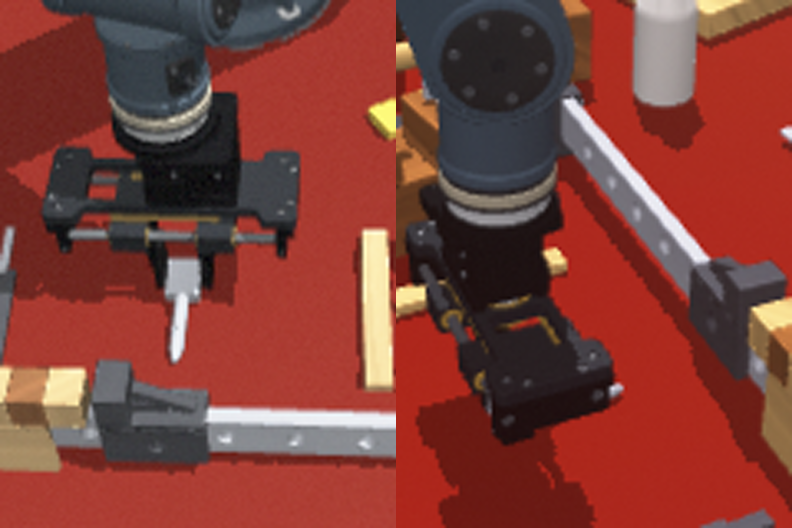

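The pin is nearly level. I'll release it, let it lie flat, and re-grip firmly nearer the tab centre with the fingertips at about 2 mm.

Emit:
servo_tool(steps=[0.05, 0, 0, 0, 0, 0.05, 0, 0, 0, 0, 0.05, 0, 0, 0, 0, 0.05, 0.003, 0, 0, 0, 0.05, 0.007, 0, 0.001, 0, 0.05, 0.007, 0, 0.002, 0, 0.01, 0.007, 0, 0.002, 0, 0.01, 0.007, 0, 0.002, 0, 0.01, 0.007, 0, 0.002, 0, 0.01, 0.007, 0, 0.002, 0], force=40)

```text
time: 14.02
position: [0.4125, -0.0043, 0.1847]
tool_rot: [1.0, -0.0, -0.0, -0.0]
ft_force: [-0.6, -0.6, -0.9]
grip_width: 0.0275
```

```bash
python3 - <<'E'
from h import *
go(.43,-.004,.262,-90)
E
```

```text
t 14.03 pos [ 0.4125 -0.0043  0.1847] tooly ang -90.02 q6 1.29 w 0.0275 F [-0.6 -0.6 -0.9]
shift [ 0.0175 -0.0003 -0.0773] turn -0.0 alt 3.141
```

Emit:
servo_tool(steps=[0.01, 0, 0, -0.012, 0, 0.01, 0, 0, -0.025, 0, 0.01, 0.01, 0, -0.034, 0, 0.01, 0.02, 0, -0.034, 0, 0.01, 0.02, 0, -0.034, 0, 0.01, 0.02, 0, -0.034, 0])

```text
time: 14.78
position: [0.4322, -0.0042, 0.2186]
tool_rot: [1.0, -0.0, -0.001, -0.0]
ft_force: [0.1, -0.7, -1.9]
grip_width: 0.0278
```

```bash
python3 - <<'E'
from h import *
go(.43,-.004,.2187,-90)
shot('side','side9');shot('scene','scene9')
a=cv2.imread('pics/scene9.png');b=cv2.imread('pics/side9.png')
cv2.imwrite('pics/z15.png',np.hstack([cv2.resize(a[160:260,240:320],None,fx=5,fy=5,interpolation=cv2.INTER_CUBIC),cv2.resize(b[180:280,280:360],None,fx=5,fy=5,interpolation=cv2.INTER_CUBIC)]))
E
```

```text
t 14.78 pos [ 0.4322 -0.0042  0.2186] tooly ang -90.0 q6 1.3 w 0.0278 F [ 0.1 -0.7 -1.9]
shift [-0.0022 -0.0002 -0.0001] turn -0.0 alt 3.142
```

View pics/z15.png

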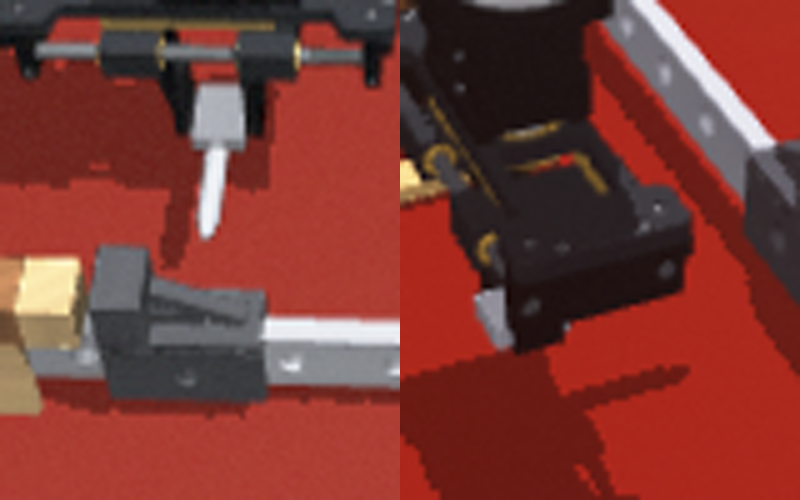

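```bash
python3 - <<'E'
from h import *
c=load('scene9')
q=lambda x,y,z:np.round(1000*plane(c,240+x/5-.3,160+y/5-.3,z),1)
print('tip',q(206,237,.04),'shoulder',q(217,148,.046), 'hole',q(186,378,.04),'tab end top', q(221,86,.046))
print('tab corners',[q(*p,.046) for p in [(198,86),(243,86),(240,152),(190,148)]])
E
```

```text
tip [511.3  -3.1  40. ] shoulder [458.9  -2.5  46. ] hole [594.   -3.6  40. ] tab end top [416.8  -4.8  46. ]
tab corners [array([417.1, -16.9,  46. ]), array([416.4,   6.7,  46. ]), array([461.2,   9.5,  46. ]), array([459.3, -16.4,  46. ])]
```

The pin is level: the tip is at (511,-3) at z≈40, and the hole is at y≈-3.6 in the same view. I'll advance into the hole while watching the force.

Emit:
servo_tool(steps=[0.01, 0.02, 0, 0, 0, 0.01, 0.04, 0, 0, 0, 0.01, 0.05, 0, 0, 0, 0.01, 0.056, 0, 0, 0, 0.01, 0.062, 0, 0, 0, 0.01, 0.062, 0, 0, 0])

```text
time: 15.62
position: [0.4946, -0.0042, 0.2187]
tool_rot: [1.0, -0.0, -0.0, -0.0]
ft_force: [-0.1, 0.6, -1.3]
grip_width: 0.0276
```

```bash
python3 - <<'E'
from h import *
go(.43,-.004,.2187,-90)
shot('side','side10');shot('scene','scene10')
a=cv2.imread('pics/scene10.png');b=cv2.imread('pics/side10.png')
cv2.imwrite('pics/z16.png',np.hstack([cv2.resize(a[160:260,240:320],None,fx=5,fy=5,interpolation=cv2.INTER_CUBIC),cv2.resize(b[170:270,310:390],None,fx=5,fy=5,interpolation=cv2.INTER_CUBIC)]))
E
```

```text
t 15.62 pos [ 0.4946 -0.0042  0.2187] tooly ang -90.0 q6 1.34 w 0.0276 F [-0.1  0.6 -1.3]
shift [-0.0646 -0.0002 -0.    ] turn -0.0 alt 3.142
```

View pics/z16.png

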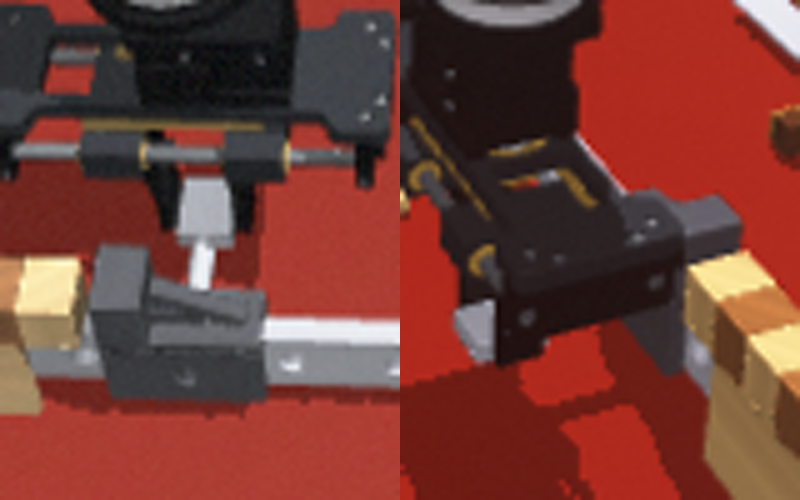

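The tip has entered the shoe's cheek with no force. I'll continue in small steps.

Emit:
servo_tool(steps=[0.01, 0.004, 0, 0, 0, 0.01, 0.008, 0, 0, 0, 0.01, 0.012, 0, 0, 0, 0.01, 0.016, 0, 0, 0, 0.01, 0.016, 0, 0, 0])

```text
time: 16.35
position: [0.5111, -0.0042, 0.2187]
tool_rot: [1.0, -0.0, 0.001, 0.0]
ft_force: [-0.2, 1.7, -1.2]
grip_width: 0.0273
```

```bash
python3 - <<'E'
from h import *
go(.43,-.004,.2187,-90)
E
```

```text
t 16.35 pos [ 0.5111 -0.0042  0.2187] tooly ang -90.0 q6 1.34 w 0.0273 F [-0.2  1.7 -1.2]
shift [-0.0811 -0.0002 -0.0001] turn -0.0 alt 3.142
```

Emit:
servo_tool(steps=[0.01, 0.004, 0, 0, 0, 0.01, 0.008, 0, 0, 0, 0.01, 0.012, 0, 0, 0, 0.01, 0.016, 0, 0, 0, 0.01, 0.016, 0, 0, 0])

```text
time: 16.98
position: [0.5271, -0.0042, 0.2188]
tool_rot: [1.0, -0.0, 0.001, -0.0]
ft_force: [-0.7, 2.6, -1.4]
grip_width: 0.0279
```

```bash
python3 - <<'E'
from h import *
go(.43,-.004,.2187,-90)
shot('side','side11');shot('scene','scene11')
a=cv2.imread('pics/scene11.png');b=cv2.imread('pics/side11.png')
cv2.imwrite('pics/z17.png',np.hstack([cv2.resize(a[160:260,240:320],None,fx=5,fy=5,interpolation=cv2.INTER_CUBIC),cv2.resize(b[170:270,310:390],None,fx=5,fy=5,interpolation=cv2.INTER_CUBIC)]))
E
```

```text
t 16.98 pos [ 0.5271 -0.0042  0.2188] tooly ang -90.01 q6 1.35 w 0.0279 F [-0.7  2.6 -1.4]
shift [-0.0971 -0.0002 -0.0001] turn -0.0 alt 3.141
```

View pics/z17.png

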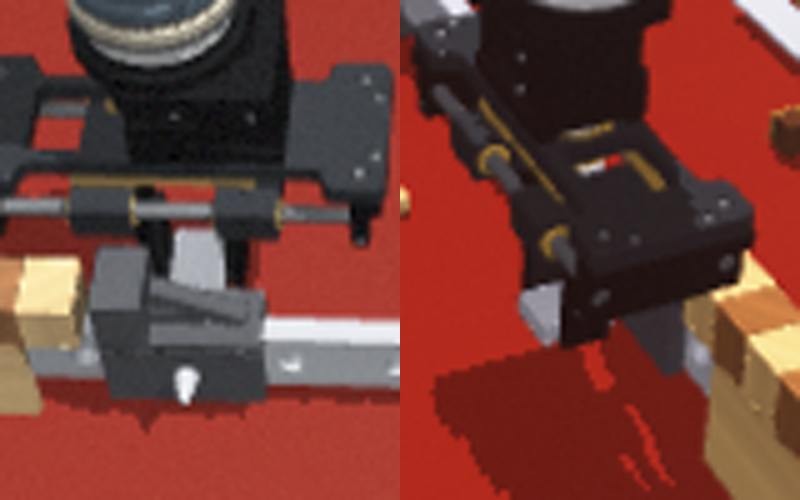

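The tip is through the far cheek (scene crop (186,385)). I'll creep on to seat the tab.

Emit:
servo_tool(steps=[0.01, 0.004, 0, 0, 0, 0.01, 0.008, 0, 0, 0, 0.01, 0.012, 0, 0, 0, 0.01, 0.014, 0, 0, 0, 0.01, 0.014, 0, 0, 0])

```text
time: 17.7
position: [0.5409, -0.0043, 0.2187]
tool_rot: [1.0, -0.0, 0.0, 0.0]
ft_force: [-0.3, 2.3, -1.9]
grip_width: 0.0273
```

```bash
python3 - <<'E'
from h import *
go(.43,-.004,.2187,-90)
E
```

```text
t 17.7 pos [ 0.5409 -0.0043  0.2187] tooly ang -90.01 q6 1.36 w 0.0273 F [-0.3  2.3 -1.9]
shift [-0.1109 -0.0003 -0.    ] turn -0.0 alt 3.141
```

Emit:
servo_tool(steps=[0.01, 0.001, 0, 0, 0, 0.01, 0.002, 0, 0, 0, 0.01, 0.003, 0, 0, 0, 0.01, 0.003, 0, 0, 0])

```text
time: 18.2
position: [0.5427, -0.0043, 0.2186]
tool_rot: [1.0, -0.0, -0.002, -0.0]
ft_force: [-5.3, 0.9, 1.3]
grip_width: 0.0272
```

```bash
python3 - <<'E'
from h import *
go(.43,-.004,.2187,-90)
shot('scene','scene12')
a=cv2.imread('pics/scene12.png')
cv2.imwrite('pics/z18.png',np.hstack([cv2.resize(a[180:260,240:320],None,fx=7,fy=7,interpolation=cv2.INTER_CUBIC)]))
E
```

```text
t 18.2 pos [ 0.5427 -0.0043  0.2186] tooly ang -90.01 q6 1.36 w 0.0272 F [-5.3  0.9  1.3]
shift [-0.1127 -0.0003  0.0003] turn -0.0 alt 3.141
```

View pics/z18.png

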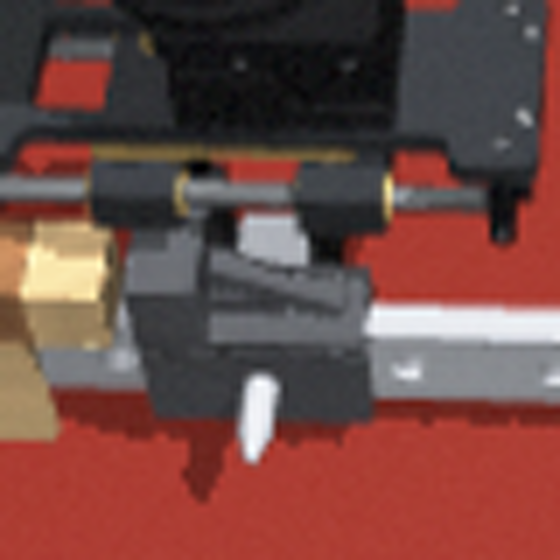

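A force of 5 N builds up at the expected x, so the shoulder is against the cheek. I'll nudge slightly to seat it, then release and look.

Emit:
servo_tool(steps=[0.01, 0.001, 0, 0, 0, 0.01, 0.0015, 0, 0, 0, 0.01, 0.0015, 0, 0, 0])

```text
time: 18.62
position: [0.5433, -0.0043, 0.2186]
tool_rot: [1.0, 0.0, -0.003, -0.0]
ft_force: [-6.7, 0.7, 3.0]
grip_width: 0.0276
```

Emit:
servo_tool(steps=[0.05, 0, 0, 0, 0, 0.05, 0, 0, 0, 0, 0.05, 0, 0, 0, 0, 0.05, -0.02, 0, 0, 0, 0.05, -0.06, 0, -0.01, 0, 0.05, -0.08, 0, -0.06, 0, 0.05, -0.08, 0, -0.12, 0, 0.05, -0.08, 0.06, -0.13, 0, 0.05, -0.08, 0.12, -0.13, 0, 0.05, -0.08, 0.14, -0.13, 0])

```text
time: 19.88
position: [0.4658, -0.1475, 0.3496]
tool_rot: [1.0, -0.002, 0.002, 0.001]
ft_force: [-0.1, -0.7, 0.4]
grip_width: 0.0503
```

```bash
python3 - <<'E'
from h import *
go(.43,-.004,.2187,-90)
shot('side','side13');shot('scene','scene13')
a=cv2.imread('pics/scene13.png');b=cv2.imread('pics/side13.png')
cv2.imwrite('pics/z19.png',np.hstack([cv2.resize(a[180:260,240:320],None,fx=5,fy=5,interpolation=cv2.INTER_CUBIC),cv2.resize(b[190:270,320:400],None,fx=5,fy=5,interpolation=cv2.INTER_CUBIC)]))
E
```

```text
t 19.88 pos [ 0.4658 -0.1475  0.3496] tooly ang -90.2 q6 1.04 w 0.0503 F [-0.1 -0.7  0.4]
shift [-0.0368 -0.1437  0.1304] turn -0.004 alt 3.138
```

View pics/z19.png

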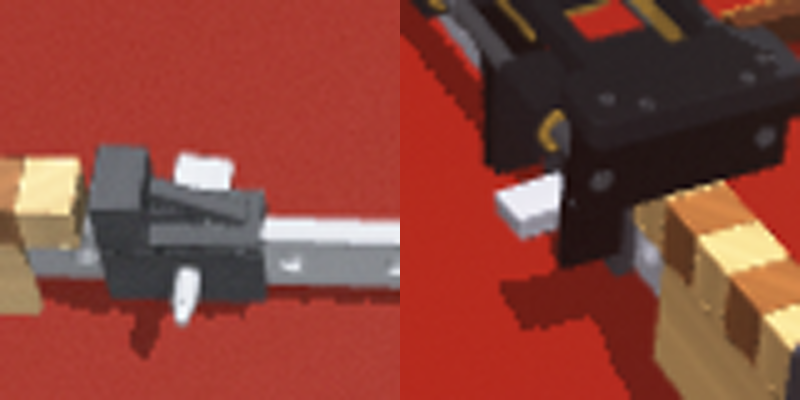

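View pics/side13.png

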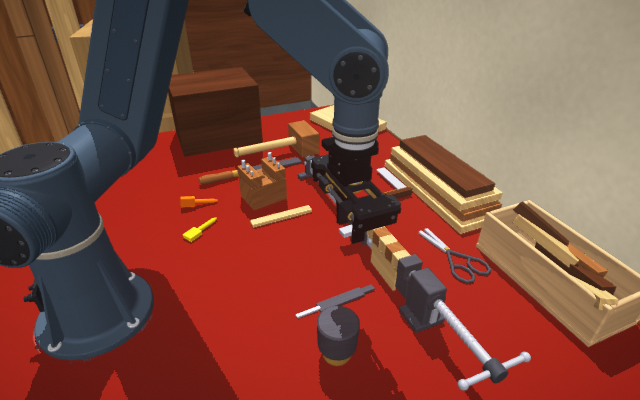

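View pics/scene13.png

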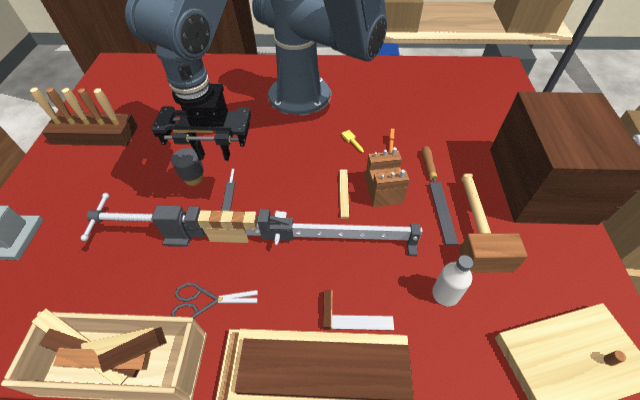

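The scene view shows the tip through the far cheek at (277,238) and the tab behind the near cheek at (281,215). The gripper blocks the side view, so I'll move it clear to check the seating.

Emit:
servo_tool(steps=[0.05, -0.02, 0, -0.04, 0, 0.05, -0.04, -0.06, -0.06, 0, 0.05, -0.04, -0.12, -0.06, 0, 0.05, -0.04, -0.18, -0.06, 0, 0.05, -0.04, -0.24, -0.06, 0, 0.05, -0.04, -0.3, -0.06, 0, 0.05, -0.04, -0.36, -0.06, 0, 0.05, -0.04, -0.4, -0.06, 0, 0.05, -0.04, -0.4, -0.06, 0])

```text
time: 21.1
position: [0.4233, 0.2592, 0.4082]
tool_rot: [1.0, 0.003, -0.001, -0.0]
ft_force: [-0.2, -0.1, -0.4]
grip_width: 0.0502
```

```bash
python3 - <<'E'
from h import *
go(.43,-.004,.2187,-90)
shot('side','side14');shot('scene','scene14')
a=cv2.imread('pics/scene14.png');b=cv2.imread('pics/side14.png')
cv2.imwrite('pics/z20.png',np.hstack([cv2.resize(a[195:260,250:300],None,fx=8,fy=8,interpolation=cv2.INTER_CUBIC),cv2.resize(b[190:255,335:385],None,fx=8,fy=8,interpolation=cv2.INTER_CUBIC)]))
E
```

```text
t 21.1 pos [0.4233 0.2592 0.4082] tooly ang -89.63 q6 1.89 w 0.0502 F [-0.2 -0.1 -0.4]
shift [0.0053 0.2633 0.1894] turn 0.006 alt -3.135
```

View pics/z20.png

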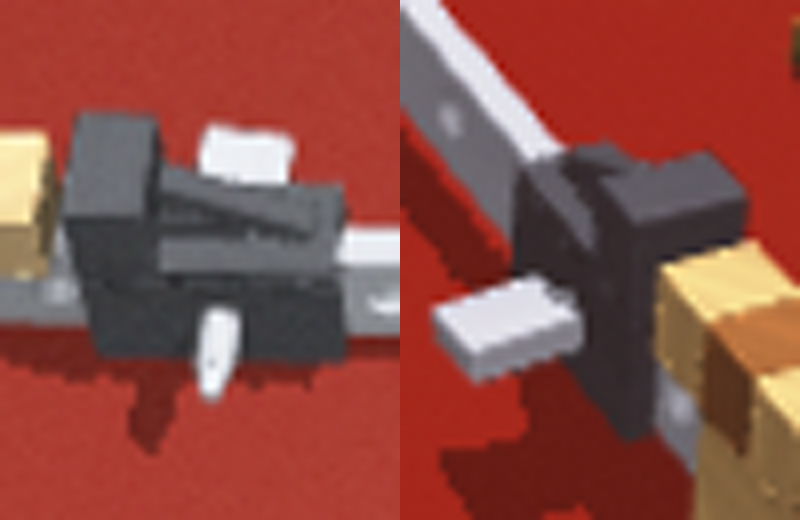

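```bash
python3 - <<'E'
from h import *
c=load('scene14');s=load('side14')
print('tip',np.round(1000*plane(c,250+210/8-.4,195+398/8-.4,.04),1))
for p in [(435,312),(475,352),(583,320),(540,275)]: print(np.round(1000*plane(s,335+(p[0]-400)/8-.4,190+p[1]/8-.4,.046),1))
for p in [(250,130),(205,122),(293,135)]: print('sc',np.round(1000*plane(c,250+p[0]/8-.4,195+p[1]/8-.4,.046),1))
b=np.vstack([])if 0 else cv2.imread('pics/side14.png')
cv2.imwrite('pics/z21.png',cv2.resize(b[205:240,335:370],None,fx=16,fy=16,interpolation=cv2.INTER_NEAREST))
E
```

```text
tip [618.7  -3.3  40. ]
[521.4   2.4  46. ]
[524.  -18.3  46. ]
[558.9 -17.4  46. ]
[557.1   6.1  46. ]
sc [527.1  -1.   46. ]
sc [524.6 -15.1  46. ]
sc [528.6  12.4  46. ]
```

View pics/z21.png

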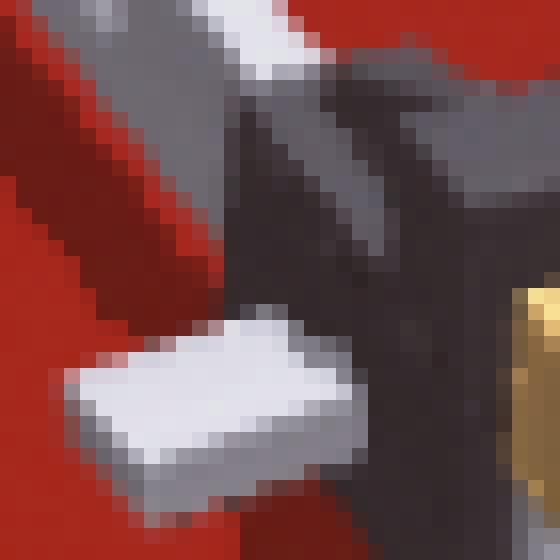

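The shoulder measures x≈558 to 559 against a cheek face at ≈561, so there may be a 2 mm gap, close to the calibration error. I'll settle it by pushing the tab's end with the closed fingers, which do no harm if it is already seated.

Emit:
servo_tool(steps=[0.0, 0.01, 0.06, 0, 0, 0.0, 0.02, 0.12, 0, 0, 0.0, 0.03, 0.18, 0, 0, 0.0, 0.04, 0.24, 0, 0, 0.0, 0.047, 0.2635, 0, 0.006, 0.0, 0.047, 0.2635, 0.05, 0.006, 0.0, 0.047, 0.2635, 0.1, 0.006, 0.0, 0.047, 0.2635, 0.15, 0.006, 0.0, 0.047, 0.2635, 0.189, 0.006, 0.0, 0.047, 0.2635, 0.189, 0.006, 0.0, 0.047, 0.2635, 0.189, 0.006], force=20)

```text
time: 22.58
position: [0.4722, -0.0083, 0.2207]
tool_rot: [1.0, -0.004, 0.0, 0.0]
ft_force: [0.7, 0.2, -0.4]
grip_width: 0.0006
```

```bash
python3 -c "
from h import *
go(.505,-.0043,.2187,-90)"
```

```text
t 22.57 pos [ 0.4722 -0.0083  0.2207] tooly ang -90.41 q6 1.32 w 0.0006 F [ 0.7  0.2 -0.4]
shift [ 0.0328 -0.0043  0.0021] turn -0.007 alt 3.134
```

Emit:
servo_tool(steps=[0.0, 0.015, -0.004, 0.002, -0.006, 0.0, 0.03, -0.004, 0.002, -0.006, 0.0, 0.033, -0.004, 0.002, -0.006, 0.0, 0.036, -0.004, 0.002, -0.006, 0.0, 0.036, -0.004, 0.002, -0.006])

```text
time: 23.2
position: [0.5081, -0.0039, 0.2181]
tool_rot: [1.0, 0.0, 0.0, 0.0]
ft_force: [0.7, -0.5, 0.2]
grip_width: 0.0005
```

Emit:
servo_tool(steps=[0.0, 0.001, 0, 0, 0, 0.0, 0.002, 0, 0, 0, 0.0, 0.003, 0, 0, 0, 0.0, 0.004, 0, 0, 0, 0.0, 0.004, 0, 0, 0])

```text
time: 23.82
position: [0.5122, -0.004, 0.2177]
tool_rot: [1.0, -0.0, 0.0, 0.0]
ft_force: [-0.6, -1.0, -0.8]
grip_width: 0.0003
```

Emit:
servo_tool(steps=[0.0, 0.001, 0, 0, 0, 0.0, 0.002, 0, 0, 0, 0.0, 0.003, 0, 0, 0, 0.0, 0.003, 0, 0, 0])

```text
time: 24.32
position: [0.514, -0.0039, 0.2175]
tool_rot: [1.0, 0.0, -0.002, -0.0]
ft_force: [-5.1, -0.6, 1.1]
grip_width: 0.0006
```

Emit:
servo_tool(steps=[0.0, 0.001, 0, 0, 0, 0.0, 0.002, 0, 0, 0, 0.0, 0.003, 0, 0, 0, 0.0, 0.003, 0, 0, 0])

```text
time: 24.82
position: [0.5152, -0.0038, 0.2172]
tool_rot: [1.0, 0.0, -0.005, -0.001]
ft_force: [-8.1, -3.6, 3.7]
grip_width: 0.0006
```

```bash
python3 - <<'E'
from h import *
go(.505,-.0043,.2187,-90)
c=shot('scene','scene15')
a=cv2.imread('pics/scene15.png');cv2.imwrite('pics/z22.png',cv2.resize(a[190:255,250:310],None,fx=9,fy=9,interpolation=cv2.INTER_CUBIC))
E
```

```text
t 24.82 pos [ 0.5152 -0.0038  0.2172] tooly ang -89.97 q6 1.35 w 0.0006 F [-8.1 -3.6  3.7]
shift [-0.0102  0.0005 -0.0014] turn 0.001 alt -3.141
```

View pics/z22.png

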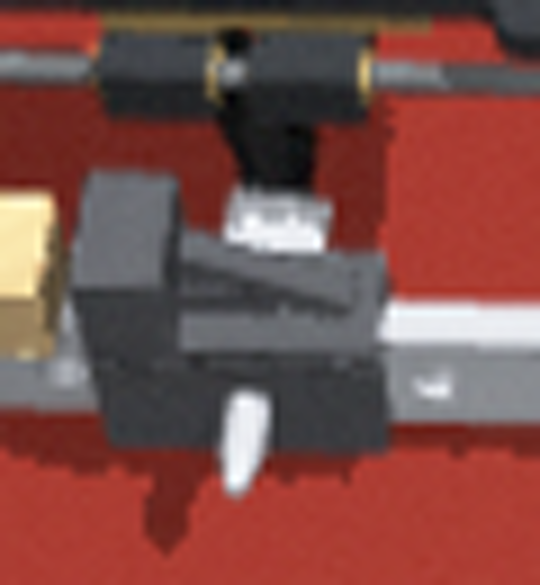

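Emit:
servo_tool(steps=[0.0, 0.002, 0, 0, 0, 0.0, 0.004, 0, 0, 0, 0.0, 0.005, 0, 0, 0, 0.0, 0.005, 0, 0, 0])

```text
time: 25.38
position: [0.5172, -0.0036, 0.2167]
tool_rot: [1.0, 0.001, -0.01, -0.001]
ft_force: [-14.7, -6.1, 7.3]
grip_width: 0.0005
```

Emit:
servo_tool(steps=[0.0, -0.005, 0, 0, 0, 0.0, -0.015, 0, 0, 0, 0.0, -0.04, 0, -0.02, 0, 0.0, -0.06, 0, -0.08, 0, 0.0, -0.07, 0, -0.14, 0, 0.0, -0.07, -0.06, -0.18, 0, 0.0, -0.07, -0.12, -0.18, 0, 0.0, -0.07, -0.18, -0.18, 0, 0.0, -0.07, -0.24, -0.18, 0, 0.0, -0.07, -0.26, -0.18, 0, 0.0, -0.07, -0.26, -0.18, 0])

```text
time: 26.75
position: [0.4534, 0.2577, 0.3981]
tool_rot: [1.0, 0.002, 0.002, -0.001]
ft_force: [-0.6, 0.5, -1.2]
grip_width: 0.0006
```

```bash
python3 - <<'E'
from h import *
go(.505,-.0043,.2187,-90)
shot('side','side16');shot('scene','scene16');shot('wrist','wrist16')
a=cv2.imread('pics/scene16.png');b=cv2.imread('pics/side16.png')
cv2.imwrite('pics/z23.png',np.hstack([cv2.resize(a[195:260,250:300],None,fx=8,fy=8,interpolation=cv2.INTER_CUBIC),cv2.resize(b[190:255,335:385],None,fx=8,fy=8,interpolation=cv2.INTER_CUBIC)]))
E
```

```text
t 26.75 pos [0.4534 0.2577 0.3981] tooly ang -89.81 q6 1.87 w 0.0006 F [-0.6  0.5 -1.2]
shift [0.0502 0.2624 0.1792] turn 0.003 alt -3.138
```

View pics/z23.png

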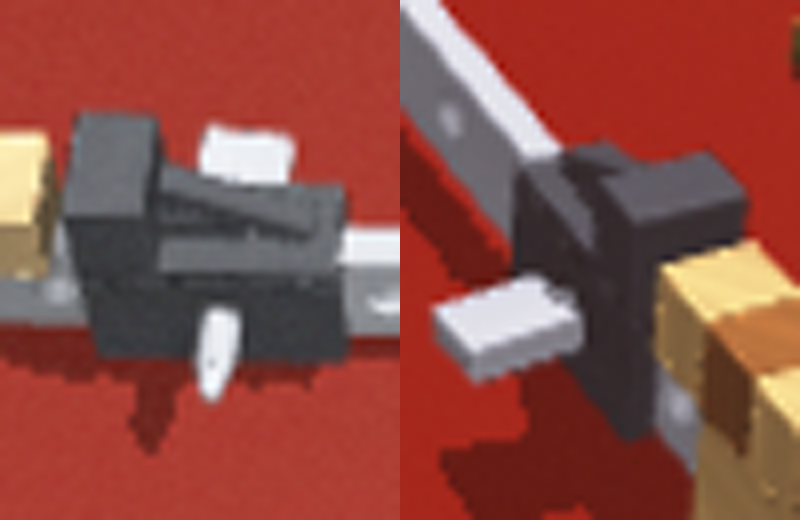

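View pics/scene16.png

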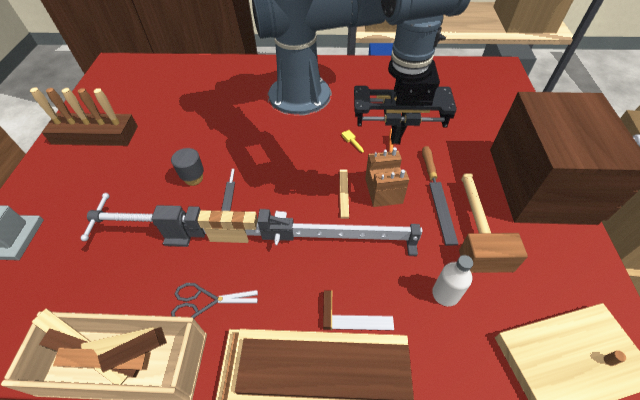

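Pushing to 15 N moved nothing, so the pin is solidly seated. I'll take one close look from above with the wrist camera to check the tab against the cheek.

Emit:
servo_tool(steps=[0.0, 0.01, 0.06, 0.0, 0, 0.0, 0.02, 0.12, 0.01, 0, 0.0, 0.03, 0.18, 0.03, 0, 0.0, 0.03, 0.24, 0.06, 0, 0.0, 0.03, 0.262, 0.08, 0, 0.0, 0.03, 0.262, 0.08, 0, 0.0, 0.03, 0.262, 0.08, 0])

```text
time: 27.78
position: [0.4831, -0.0064, 0.3183]
tool_rot: [1.0, -0.001, 0.0, -0.0]
ft_force: [1.1, 0.6, -0.1]
grip_width: 0.0006
```

```bash
python3 - <<'E'
from h import *
go(.505,-.0043,.2187,-90)
c=shot('wrist','wrist17');print(np.round(c['T'],3).tolist())
E
```

```text
t 27.77 pos [ 0.4831 -0.0064  0.3183] tooly ang -90.11 q6 1.33 w 0.0006 F [ 1.1  0.6 -0.1]
shift [ 0.0218 -0.0021  0.0996] turn -0.002 alt 3.14
[[-0.001, 0.964, 0.267, 0.555], [-1.0, -0.002, 0.001, -0.008], [0.001, -0.267, 0.964, 0.298], [0.0, 0.0, 0.0, 1.0]]
```

View pics/wrist17.png

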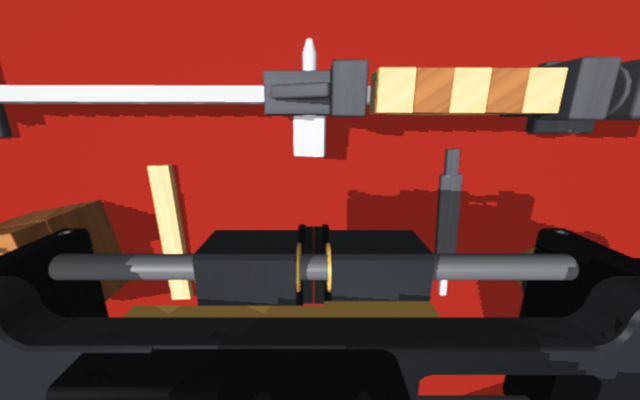

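```bash
python3 - <<'E'
from h import *
a=cv2.imread('pics/wrist17.png')
cv2.imwrite('pics/z24.png',cv2.resize(a[30:170,250:390],None,fx=5,fy=4,interpolation=cv2.INTER_NEAREST))
c=load('wrist17')
f=lambda u,v,z:np.round(1000*plane(c,u,v,z),1)
print('tip',f(309,39,.04),'tab out',f(293.5,156,.046),f(325,156,.046),'cheek/tab',f(309,116,.046),'cheek top near',f(309,114.5,.068),'far',f(309,71,.068))
E
```

```text
tip [619.2  -4.8  40. ] tab out [523.6   9.5  46. ] [523.5 -18.7  46. ] cheek/tab [558.   -4.6  46. ] cheek top near [558.9  -4.9  68. ] far [590.5  -5.   68. ]
```

View pics/z24.png

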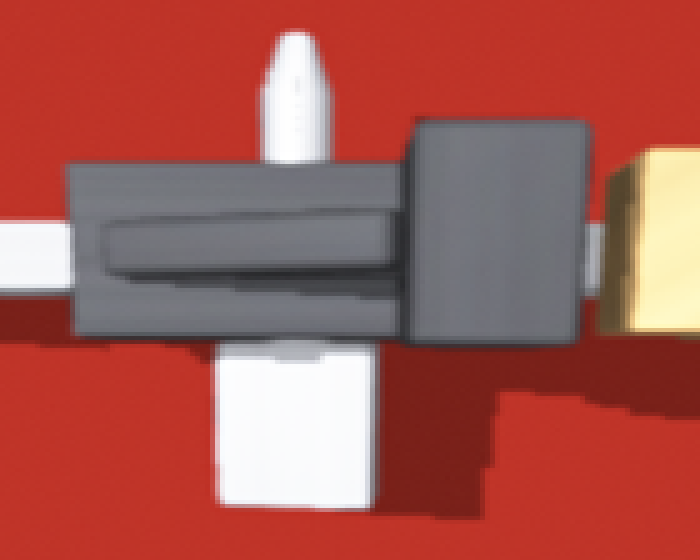

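The wrist view shows the tab square and flush against the cheek. The tip is at x=619.2 and the cheek face at 558.9, so 60.3 mm of shank is past the face, against 60 mm nominal. The blank is in place with a small gap to the jaw.

```bash
python3 -c "
from rig import hand_in
print(hand_in())"
```

```text
the job is handed in; nothing more can be done
None
```

The shoe is set and locked, and the job is handed in at about 28 s of the 72 s allowed.

**What I did:**
- I slid the tail shoe to the bar hole at cramp y = -50 mm, the first one where its jaw clears the blank.
- I took the steel pin out of the bit block and tipped it level against the bench.
- I re-gripped the pin and pushed it through shoe and bar from the robot's side.

**Last checks:**
- **Pin seating:** The wrist camera shows the tab flush on the cheek, with 60.3 mm of shank past the cheek face (60 mm nominal). A 15 N push on the tab's end moved nothing.
- **Blank:** It still lies against the screw jaw, with a gap of about 8 mm to the shoe's jaw.

**What disagreed:**
- The side camera put the shoulder about 2 mm short of the cheek. The closer wrist view and the push test did not bear that out, and 2 mm is within the calibration error.
- The yellow and orange look-alikes stood on their tips at the start and were lying down by t = 1.5 s. The arm was nowhere near them.

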